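# Start the bunk-room steamer with its push-and-turn timer

## Robot

A 6-joint arm with a two-finger parallel gripper is mounted at the origin on the work surface. World frame = base frame: x ahead of the robot, y to its left, z up, the work surface at z = 0. Lengths are in m, angles in degrees, forces in N, time in s.
With the tool pointing down it reaches from about 0.4 to 0.925 m from the base axis. Payload 3.4 kg.
Tool frame: the origin (TCP) lies midway between the tips of the shut fingers; the grasp point (between the pads) lies 19 mm behind it (grip_depth is the distance from the TCP to the grasp point, in m); z points along the fingers, y is the line along which they close (so a half turn about z gives the same grasp; the last joint's range is limited). The gripper opens to 85 mm and grips with 20 to 120 N. Pads are 22 mm wide; open, the fingers measure 114 mm over their backs; the gripper's body (76 mm by 85 mm) begins 54 mm behind the grasp point. The pads swing forward as they close: fully open they stand 13 mm farther back than shut.
Start: joints at [-69.528, 17.578, 86.31, -0, 76.112, -4.211], TCP at [0.24, -0.522, 0.231] pointing down, gripper open.
Joint ranges: [-179.03, 179.03], [-60, 130.46], [8.19, 133.38], [-81.62, 261.62], [5.75, 156.47], [-153.77, 153.77]. Speed limits (degrees/s): [147.25, 147.25, 180, 180, 180, 180].

## Interface

Orientations are given as [roll, pitch, yaw] about the fixed x, y, z axes, in that order (R = Rz(yaw) Ry(pitch) Rx(roll)).
In Python, from cell import * gives the robot as it stands.
- The arm moves only by the tool move_arm, never from a script. Its argument "plan" is a list of rows, each a list of 3 entries, a list of its own where there are three numbers: the shift along the tool's x, y, z in mm, then the turn about the tool's z in degrees, then the opening in per cent of the stroke, from 0 (shut) to 100 (fully open). A call has 1 to 20 rows; each row shifts and turns the commanded pose from where the row before left it, along the tool's axes as they then stand; what a row does not reach is not made up. A row lasts 1/8 s, in which the tool goes at most 62.5 mm and 10.7 degrees, less where a joint would pass 70% of its speed; a pose out of reach is approached as far as the arm can. A call with a gripper value outside its range is refused whole. The fingers move at their own pace and stop on an object; the grip force is fixed at half the most. Time passes only in rows, so rows that do not move let the fingers close. It gives the time, the measured TCP pose, the force, the opening and the grip force at its end, in the units of the state.
- get_state(): the state, without advancing time (a new reading comes with each control period).
- capture(name): name is "scene" or "top" or "wrist"; returns a dict with "frame" (420x560x3 uint8, red, green, blue), "range_z" (420x560 float32, m along the optical axis (not along the pixel's ray), 0 where there is no reading), "vfov" (degrees; the focal length in pixels is half the picture's height over the tangent of half this angle, whatever the lens; pixels are square), "cx", "cy" (the principal point, pixels), "world_to_cam" (4x4, takes a point from world to camera coordinates). Camera axes: x right, y down, z forward; pixel columns grow to the right and rows downward; lengths in m; the calibration is good to about 2 mm. A picture is of the moment at which its call begins.
- job_done(): hands the job in; it is judged then, once.
Trained networks look in the newest picture that a camera, given by its name, has taken for a name from the list of things; names that differ only in an ending like _2 or _b are one class to them, and where a whole thing is asked for, a point or a joint stands for the part that bears it (a point fixed in the world has none). Each returns a list of dicts, best first, with "conf" (0 to 1); they miss things now and then, are a little off and sometimes report something else, mostly with a low value. They report only what shows in the picture. A call takes as long as a camera call.
- regions_of(camera, label): "mask" (420x560 bool, what is visible of it) and "rect" ([left, top, right, bottom] in pixels, round what is visible of it).
- tip_of(camera, label): "point" ([column, row] in pixels: a listed point, or the origin of a listed thing).
The state is a dict: "time": time; "joints": joint angles; "dq": joint speeds; "joint_efforts": joint torques, N m; "tcp_pos": TCP position; "eef_rot": TCP orientation; "contact_force": force on the tool from outside, world axes, zero at the start; "moment": the same for the moment, N m; "gripper_width": opening from 0.0 (shut) to 1.0 (fully open); "finger_force": force on a finger pad.
Only numpy, scipy, OpenCV 4.12 (cv2) and the standard library are available. Lean on these libraries where they do the work, as an engineer would, in place of code of your own. Each camera call takes 0.05 s, during which the arm holds its last target. There are 200 camera calls.

## Task

Start the food steamer: press its timer, the larger knob with the raised bar grip, down against its spring and, keeping it pressed, turn it clockwise until its pointed end points at the raised tab on the ring around it; then let go so that it springs back up. Leave the small round heat dial beside it as it is.

Things in the scene. Friction and masses are not known exactly. Their poses are not given: they have to be found in the camera images.
- timer_grip (a point): Timer knob on the deck of a white steamer (deck 70 mm above the table). Black skirt 52 mm across, on it a bar grip 14 mm wide, 32 high, 44 long plus a 7 mm pointed end. Point: on the turning axis, 20 mm above the skirt's top, 12 below the bar's top, 42 above the deck. z up; x along the bar to the pointed end, turns with the knob. A pan rim 45 mm above the deck begins about 80 mm from the axis.
- timer_turn (a joint): Angle of the timer: 0 at its off stop (start), growing clockwise from above, at most 2.2 rad. Its spring gives way 9 mm down to a stop, pushes back with 3 N at the top, 8 N at the bottom, and lifts it when let go. Up, a lock stops it after about 4 degrees; pressed over 5 mm it turns with light friction; past 35 degrees it can rise again, and it stays at the angle where it is left.
- tab (a point): Centre of the top of the steel tab, 18 x 8 mm, top 9 mm above the deck, on the thin steel ring around the timer, 41 mm from the timer's axis. Its x axis points outwards from that axis through the tab. The ring is fixed; the tab lies 45 to 80 degrees clockwise of where the pointed end starts.
- dial_dot (a point): White dot on the heat dial, a plain low round black knob 34 mm across whose top is 18 mm above the same deck; the dot is 12 mm from its axis. It turns at a touch. Its axis is 130 mm to the left or the right of the timer's.

How it is judged:
By the outcome, as a careful person would: the job done as asked, in the order asked, and still so for the second after the job is handed in, with the robot touching nothing.
It also fails if it takes over 35 s, if anything falls off the work surface, if the arm or the gripper's body presses on something with over 40 N, if the wrist force passes 120 N, or if a joint passes its speed limit or range.

## Working session

There is one attempt and no reset: what is moved stays moved. The work goes in short steps, Python scripts to look and compute and a tool call to move; the robot and the scene stay as the last step left them, time stands still between calls to the robot, and variables do not carry over. Pictures are saved under pics/ and viewed, at most 10 in all, crops included, and the job is handed in when it is done.

Besides the shell and the picture viewer there is one more tool, called after "Emit:" as name([rows], argument=value, ...), one row to a line, values as JSON. move_arm: Moves the arm, as the interface text tells. Its arguments: {"type":"object","properties":{"plan":{"type":"array","items":{"type":"array"}}},"required":["plan"]}

```bash
mkdir -p pics
cat > h.py <<'E'
from cell import *
import numpy as np, cv2
def K(c):
    f=c["frame"].shape[0]/2/np.tan(np.radians(c["vfov"])/2); return f
def ray(c,p):
    f=K(c); T=np.linalg.inv(c["world_to_cam"])
    d=np.array([(p[0]-c["cx"])/f,(p[1]-c["cy"])/f,1.0]); return T[:3,3],T[:3,:3]@d
def at_z(c,p,z):
    o,d=ray(c,p); return o+d*(z-o[2])/d[2]
def at_depth(c,p):
    o,d=ray(c,p); r=c["range_z"][int(p[1])-1:int(p[1])+2,int(p[0])-1:int(p[0])+2]; return o+d*np.median(r)
def look(n,labs=("timer_grip","tab","dial_dot")):
    c=capture(n); R={}
    for l in labs:
        t=tip_of(n,l); R[l]=t
        for k in t[:2]: print(n,l,np.round(k["point"],1),round(k["conf"],2),"depth->",np.round(at_depth(c,k["point"]),4))
    return c,R
E
python3 - <<'E'
from h import *
for n in("scene","top"):
    c,R=look(n); cv2.imwrite(f"pics/{n}0.png",c["frame"][:,:,::-1])
s=get_state();print(s["time"],s["tcp_pos"],s["eef_rot"],s["contact_force"])
E
```

```text
scene timer_grip [226.7 195.1] 0.81 depth-> [ 0.5049 -0.0128  0.1226]
scene tab [217.4 228.8] 0.48 depth-> [ 0.5286 -0.04    0.077 ]
scene dial_dot [151.7 244.6] 0.88 depth-> [ 0.5375 -0.1489  0.0873]
top timer_grip [324.3 249.7] 0.65 depth-> [ 0.4984 -0.0087  0.1248]
top tab [337.2 237.5] 0.65 depth-> [ 0.5204 -0.0343  0.0788]
top tab [405.5 231.6] 0.56 depth-> [ 0.5276 -0.1464  0.0886]
top dial_dot [405.1 232.5] 0.68 depth-> [ 0.5261 -0.1456  0.089 ]
0.4 [ 0.24006061 -0.52240427  0.23115323] [-1.79982917e+02 -6.15104739e-04  2.46817490e+01] [-0.10712036 -0.14370382  0.83039306]
```

Run:
```python
import cv2,numpy as np
a=cv2.imread("pics/scene0.png")[130:310,90:330];b=cv2.imread("pics/top0.png")[160:340,230:470]
cv2.imwrite("pics/both.png",np.vstack([cv2.resize(a,(400,300),interpolation=2),cv2.resize(b,(400,300),interpolation=2)]))
```

```text
(no output)
```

View pics/both.png

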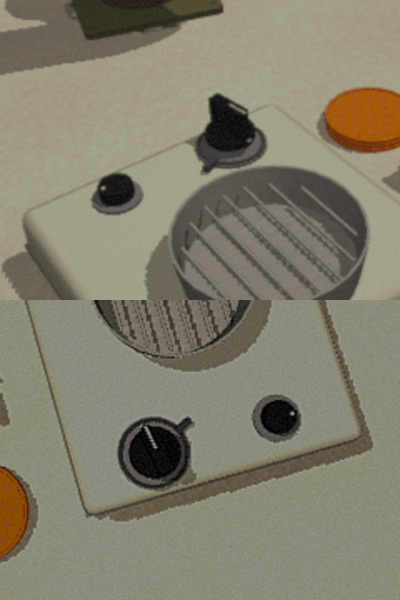

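The crops show the timer at top-view (324,250), with the white line on its bar pointing up and slightly left. The tab is at (337,237), the dial at (405,232), and the pan is ahead of the timer.

Emit:
move_arm([
  [[30, -24, -6], 0, 100],
  [[37, -29, -6], 0, 100],
  [[37, -29, -6], 0, 100],
  [[37, -30, -6], 0, 100],
  [[37, -30, -6], 0, 100],
  [[37, -30, -6], 0, 100],
  [[37, -30, -6], 0, 100],
  [[37, -30, -6], 0, 100],
  [[37, -30, -6], 0, 100],
  [[37, -30, -6], 0, 100],
  [[37, -29, -5], 0, 100],
  [[30, -24, -5], 0, 100],
  [[20, -12, 0], 0, 100],
  [[0, 0, 0], 0, 100],
])

```text
time: 2.15
tcp_pos: [0.5006, -0.009, 0.3013]
eef_rot: [180.0, -0.0, 24.8]
contact_force: [-0.3, 0.1, -0.8]
gripper_width: 0.999
finger_force: 0.0
```

Run:
```python
from h import *
c,R=look("wrist"); cv2.imwrite("pics/w1.png",c["frame"][:,:,::-1]); np.save("w1.npy",c,allow_pickle=True)
s=get_state();print(s["time"],s["tcp_pos"],s["eef_rot"],s["joints"])
print(np.linalg.inv(c["world_to_cam"])[:3,3])
```

```text
wrist timer_grip [281.8 173. ] 0.57 depth-> [ 0.503  -0.009   0.1248]
wrist dial_dot [422.2 188.9] 0.82 depth-> [ 0.5378 -0.1461  0.0876]
2.35 [ 0.49927865 -0.01091419  0.30121327] [1.79994903e+02 4.04722991e-02 2.46372610e+01] [-6.08096487e+00  8.67757411e+00  8.82837087e+01 -2.52404932e-02
  8.30709076e+01  5.92848244e+01]
[0.57789844 0.02616185 0.44392485]
```

View pics/w1.png

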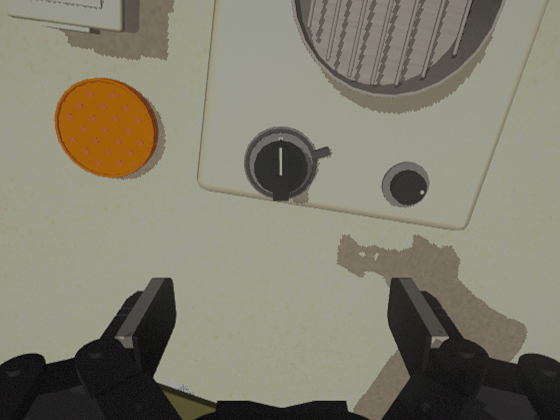

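The wrist view shows the timer around (281,172) with its white line pointing up the picture, the tab at (323,153) and the dial at (408,187). The pointer therefore sits about 60° counter-clockwise of the tab, as stated. Next I'll get the axis, bar direction and tab from depth points.

```bash
cat > m.py <<'E'
from h import *
def cloud(c):
    f=K(c);h,w=c["range_z"].shape;u,v=np.meshgrid(np.arange(w),np.arange(h));r=c["range_z"]
    P=np.stack([(u-c["cx"])/f*r,(v-c["cy"])/f*r,r],-1);T=np.linalg.inv(c["world_to_cam"])
    return P@T[:3,:3].T+T[:3,3]
def meas(n):
    c=capture(n);P=cloud(c);r=regions_of(n,"timer_grip")
    print(n,[(x["conf"],x["rect"]) for x in r[:2]])
    near=np.hypot(P[...,0]-.5,P[...,1]+.01)<.055
    dk=P[near&(P[...,2]>.06)]; print("deck z",np.median(dk[dk[:,2]<.076][:,2]))
    b=P[near&(P[...,2]>.118)]; print("bar top n",len(b),"z",np.percentile(b[:,2],[10,50,90]))
    (cc,wh,a)=cv2.minAreaRect((b[:,:2]*1000).astype(np.float32));print("rect",cc,wh,a)
    q=b[:,:2]-b[:,:2].mean(0);_,_,V=np.linalg.svd(q,full_matrices=False);d=V[0]*np.sign(V[0][0])
    print("bar mean",b[:,:2].mean(0),"dir deg",np.degrees(np.arctan2(d[1],d[0])),"extent",(q@d).min(),(q@d).max(),"perp",np.ptp(q@np.array([-d[1],d[0]])))
    for z0,z1 in((.087,.097),):
        s=P[near&(P[...,2]>z0)&(P[...,2]<z1)];
        if len(s):
            print("skirt",len(s),cv2.minEnclosingCircle((s[:,:2]*1000).astype(np.float32)),np.median(s[:,2]))
    rr=np.hypot(P[...,0]-.502,P[...,1]+.01)
    t=P[(rr>.036)&(rr<.052)&(P[...,2]>.0755)&(P[...,2]<.084)]
    if len(t): print("tab",len(t),np.median(t,0),t.min(0),t.max(0))
    return c
E
python3 - <<'E'
from m import *
for n in("wrist","top","scene"):
    c=meas(n)
    if n=="wrist":
        cv2.imwrite("pics/w1c.png",cv2.resize(c["frame"][110:220,220:360,::-1],(770,605)[:2],interpolation=cv2.INTER_CUBIC)[:600])
        for p in ((281,140),(281,150),(281,172)): print(p,at_z(c,p,.124))
        print("tab px",at_z(c,(323,153),.079))
E
```

```text
wrist [(0.63, [255.4, 132.1, 304.9, 199.0])]
deck z 0.07027087150180836
bar top n 23180 z [0.32606168 0.36567666 0.38148584]
rect (502.5023193359375, -8.561504364013672) (49.97420120239258, 109.12001037597656) 37.87041473388672
bar mean [ 0.50806659 -0.00502786] dir deg -65.0810161273736 extent -0.05386344090257279 0.05606970209183514 perp 0.05024879871414325
skirt 1464 ((501.6307678222656, -8.473736763000488), 27.948909759521484) 0.09183619417455643
tab 140 [ 0.5275381  -0.04017     0.07840723] [ 0.4642906  -0.0480347   0.07550977] [0.53506198 0.02125944 0.0805875 ]
(281, 140) [0.52734505 0.0014986  0.124     ]
(281, 150) [ 0.51953733 -0.00206993  0.124     ]
(281, 172) [ 0.50186671 -0.01014632  0.124     ]
tab px [ 0.52591336 -0.04445893  0.079     ]
top []
deck z nan
bar top n 90336 z [0.69862924 0.71202661 0.71838161]
rect (497.890625, 11.360265731811523) (86.17161560058594, 67.0638427734375) 3.2971415519714355
bar mean [0.49297549 0.01550052] dir deg 27.51070777408165 extent -0.05058902192471864 0.04629270384758144 perp 0.07839056591363375
scene [(0.69, [213.5, 185.2, 243.3, 218.6])]
deck z 0.07102668815398294
bar top n 3905 z [0.32847794 0.39266072 0.43041285]
rect (505.0904235839844, -8.252452850341797) (62.3330192565918, 107.36746978759766) 9.870572090148926
bar mean [ 0.50915726 -0.01419654] dir deg -64.62654528957243 extent -0.06262968279444672 0.04714796226906583 perp 0.06266256285291359
skirt 300 ((499.645751953125, -13.330080032348633), 27.390050888061523) 0.09189959476250475
tab 43 [ 0.52651773 -0.04420782  0.07797002] [ 0.47642354 -0.05105031  0.07565083] [ 0.53266157 -0.03770065  0.08082977]
  return _methods._mean(a, axis=axis, dtype=dtype,
  ret = ret.dtype.type(ret / rcount)
```

View pics/w1c.png

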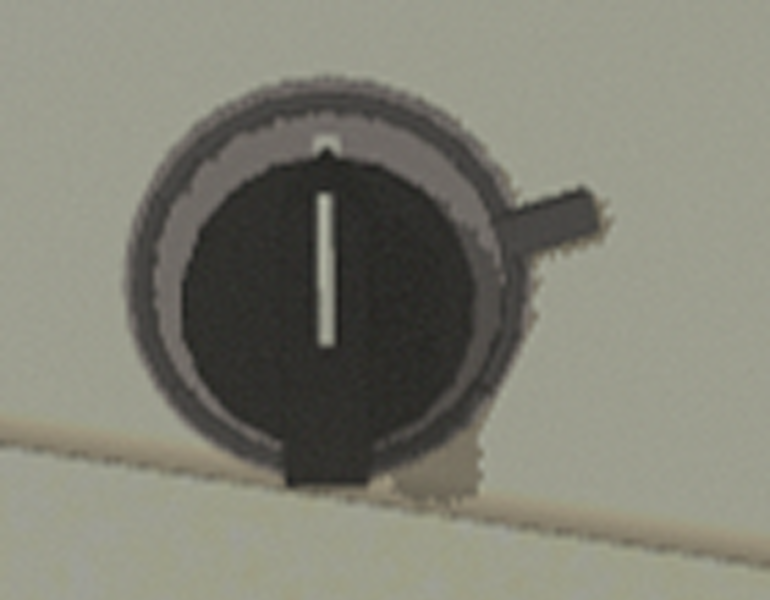

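The crop shows the bar: heel at crop (327,485), white line from (326,193) to (326,347), and tip near (326,150). The tab runs from (510,235) to (590,205).

```bash
sed -i 's/P\[...,2\]>.118)/P[...,2]>.115)\&(P[...,2]<.135)/' m.py
python3 - <<'E'
from m import *
for n in("wrist","scene"): 
    c=meas(n)
    if n=="wrist":
        px=lambda x,y:(220+x/5.5-.5,110+y/5.5-.5)
        for k,p,z in(("heel",(327,485),.124),("l0",(326,347),.124),("l1",(326,193),.124),("tab tip mid",(592,212),.079),("tab root mid",(515,238),.079),("skirtL",(182,310),.092),("skirtR",(474,310),.092),("skirt",(328,155),.092),("ringL",(128,280),.072),("ringR",(527,280),.072),("ringT",(328,77),.072)): print(k,at_z(c,px(*p),z))
E
```

```text
wrist [(0.95, [253.6, 131.4, 306.4, 200.4])]
deck z 0.07024950891811851
bar top n 830 z [0.12290416 0.12390666 0.12497095]
rect (502.28033447265625, -7.632333755493164) (50.486122131347656, 13.897174835205078) 23.665224075317383
bar mean [ 0.50233856 -0.00778203] dir deg 24.974594255300357 extent -0.025364854754022625 0.025248168786465998 perp 0.014046611937189578
skirt 1446 ((501.5291442871094, -8.461915016174316), 27.730751037597656) 0.09183305653733964
tab 138 [ 0.52747565 -0.04046428  0.07836475] [ 0.46475996 -0.04824062  0.07552547] [0.53471596 0.02510209 0.08096278]
heel [ 0.48009124 -0.01803975  0.124     ]
l0 [ 0.5010973  -0.00831151  0.124     ]
l1 [0.52352276 0.00188299 0.124     ]
tab tip mid [ 0.53255026 -0.04565862  0.079     ]
tab root mid [ 0.52266051 -0.03527122  0.079     ]
skirtL [0.48910089 0.01399416 0.092     ]
skirtR [ 0.51024442 -0.03225474  0.092     ]
skirt [0.52419996 0.0020298  0.092     ]
ringL [0.48515602 0.02462167 0.072     ]
ringR [ 0.51554155 -0.04184203  0.072     ]
ringT [0.53375916 0.00649158 0.072     ]
scene [(0.61, [213.8, 185.2, 242.9, 218.6])]
deck z 0.07099633719686377
bar top n 234 z [0.11706459 0.12316982 0.1248862 ]
rect (499.6481018066406, -10.579666137695312) (52.859615325927734, 16.336362838745117) 26.4702091217041
bar mean [ 0.50200516 -0.01188357] dir deg 26.285126835855106 extent -0.027971570773484767 0.02489654565207249 perp 0.016358188757918644
skirt 293 ((500.7111511230469, -12.761747360229492), 28.600757598876953) 0.09186436854746471
tab 42 [ 0.52642386 -0.04383394  0.07836917] [ 0.47038385 -0.0506956   0.07551275] [ 0.53374356 -0.03436618  0.08134668]
```

The axis is at about (0.4998, −0.010), the pointer direction is +24.7° and the tab direction is −48.6°, so the turn is about 73° clockwise. The tool is already aligned, so I'll descend and close.

Emit:
move_arm([
  [[0, 0, 30], 0, 100],
  [[0, 0, 45], 0, 100],
  [[0, 0, 45], 0, 100],
  [[0, 0, 35], 0, 100],
  [[0, 0, 25], 0, 100],
  [[0, 0, 15], 0, 100],
  [[0, 0, 10], 0, 100],
  [[0, 0, 0], 0, 100],
  [[0, 0, 0], 0, 100],
])

```text
time: 3.98
tcp_pos: [0.5005, -0.0103, 0.0969]
eef_rot: [180.0, -0.1, 24.7]
contact_force: [0.6, 0.2, -0.8]
gripper_width: 0.998
finger_force: 0.0
```

Emit:
move_arm([
  [[0, 0, 0], 0, 60],
  [[0, 0, 0], 0, 40],
  [[0, 0, 0], 0, 30],
  [[0, 0, 0], 0, 20],
  [[0, 0, 0], 0, 10],
  [[0, 0, 0], 0, 0],
  [[0, 0, 0], 0, 0],
  [[0, 0, 0], 0, 0],
])

```text
time: 4.97
tcp_pos: [0.4993, -0.009, 0.0964]
eef_rot: [-179.9, 0.0, 24.7]
contact_force: [-0.9, 4.7, 1.8]
gripper_width: 0.151
finger_force: 60.0
```

Gripped with only a small side load. Now press down 8 mm.

Emit:
move_arm([
  [[0, 0, 3], 0, 0],
  [[0, 0, 3], 0, 0],
  [[0, 0, 2], 0, 0],
  [[0, 0, 0], 0, 0],
  [[0, 0, 0], 0, 0],
])

```text
time: 5.6
tcp_pos: [0.4994, -0.009, 0.0888]
eef_rot: [-179.9, -0.0, 24.7]
contact_force: [-2.5, 4.8, 5.9]
gripper_width: 0.157
finger_force: 60.5
```

Emit:
move_arm([
  [[0, 0, 1], 0, 0],
  [[0, 0, 0], 4, 0],
  [[0, 0, 0], 7, 0],
  [[0, 0, 0], 7, 0],
  [[0, 0, 0], 7, 0],
  [[0, 0, 0], 0, 0],
])

```text
time: 6.35
tcp_pos: [0.4994, -0.0095, 0.0879]
eef_rot: [-179.9, 0.0, -0.4]
contact_force: [-2.3, 3.4, 8.2]
gripper_width: 0.152
finger_force: 60.7
```

Emit:
move_arm([
  [[0, 0, 0], 7, 0],
  [[0, 0, 0], 7, 0],
  [[0, 0, 0], 7, 0],
  [[0, 0, 0], 7, 0],
  [[0, 0, 0], 7, 0],
  [[0, 0, 0], 7, 0],
  [[0, 0, 0], 5, 0],
  [[0, 0, 0], 1.3, 0],
  [[0, 0, 0], 0, 0],
])

```text
time: 7.48
tcp_pos: [0.4988, -0.0101, 0.0878]
eef_rot: [179.9, 0.1, -48.6]
contact_force: [-3.7, 1.4, 6.4]
gripper_width: 0.149
finger_force: 60.7
```

Run:
```python
from m import *
s=get_state();print(s["joints"],s["moment"],s["contact_force"],s["eef_rot"])
c=capture("wrist");cv2.imwrite("pics/w2.png",c["frame"][:,:,::-1])
c=capture("top");cv2.imwrite("pics/t2.png",cv2.resize(c["frame"][200:300,270:420,::-1],(750,500),interpolation=2))
```

```text
[-6.00536285e+00  2.08487185e+01  1.06031301e+02 -1.94863368e-02
  5.32187186e+01  1.32620851e+02] [ 0.13220299  0.67668644 -0.03370877] [-3.71080952  1.37869911  6.42708407] [ 1.79921669e+02  6.21031722e-02 -4.86145747e+01]
```

View pics/w2.png

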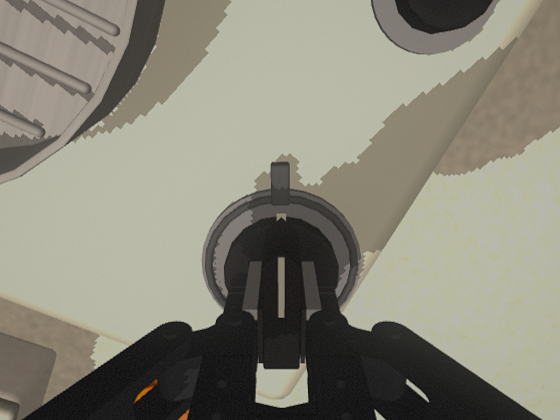

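The white line (column 281) lines up with the tab (column 280), so let go.

Emit:
move_arm([
  [[0, 0, 0], 0, 30],
  [[0, 0, 0], 0, 45],
  [[0, 0, 0], 0, 60],
  [[0, 0, 0], 0, 60],
  [[0, 0, 0], 0, 60],
  [[0, 0, -15], 0, 60],
  [[0, 0, -35], 0, 60],
  [[0, 0, -50], 0, 60],
  [[0, 0, -50], 0, 60],
  [[0, 0, -50], 0, 60],
  [[0, 0, -10], 0, 60],
  [[0, 0, 0], 0, 60],
])

```text
time: 9.07
tcp_pos: [0.4992, -0.0103, 0.2969]
eef_rot: [180.0, 0.0, -48.6]
contact_force: [0.0, -1.1, -1.2]
gripper_width: 0.6
finger_force: 0.0
```

Run:
```python
from m import *
s=get_state();print(s["time"],s["contact_force"])
c=meas("wrist");cv2.imwrite("pics/w3.png",c["frame"][:,:,::-1])
for l in("timer_grip","tab","dial_dot"):
    for k in tip_of("wrist",l)[:1]: print(l,k["point"],k["conf"],at_depth(c,k["point"]))
look("scene",("dial_dot",))
```

```text
9.075 [ 0.00261345 -1.0622484  -1.2248655 ]
wrist [(0.79, [255.8, 138.5, 309.3, 202.7])]
deck z 0.07020631781433745
bar top n 868 z [0.12280051 0.12388976 0.12484346]
rect (501.2633361816406, -12.764291763305664) (13.33218765258789, 49.9567756652832) 41.138214111328125
bar mean [ 0.50115988 -0.01248721] dir deg -48.70518374364914 extent -0.024720055786284497 0.025256389644357613 perp 0.013331399665337562
skirt 1465 ((500.6601257324219, -11.624982833862305), 27.62101173400879) 0.09184926885455508
tab 163 [ 0.52693178 -0.04136224  0.07844589] [ 0.46422225 -0.04914168  0.07550078] [0.53491081 0.00884995 0.08088821]
timer_grip [283.7, 171.9] 0.76 [ 0.50062582 -0.01477294  0.12376279]
tab [356.5, 18.4] 0.75 [ 0.53652751 -0.14866997  0.0885916 ]
dial_dot [357.4, 21.3] 0.9 [ 0.5344108  -0.14750144  0.08907206]
scene dial_dot [151.3 245.6] 0.65 depth-> [ 0.5395 -0.1499  0.0872]
```

View pics/w3.png

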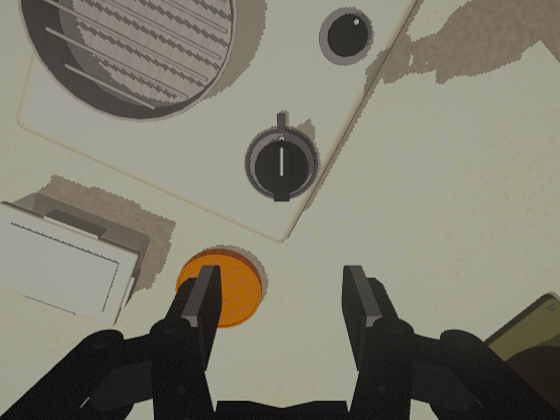

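The timer bar (column 281) points at the tab (281,122). The knob top is back at 0.124 m, the dial dot hasn't moved, and the gripper is clear of everything.

```bash
python3 -c "
from cell import *
print(job_done())"
```

```text
the job is handed in; nothing more can be done
None
```

The timer was pressed, turned about 73° clockwise to point at the tab, and let go; it sprang back up, the heat dial was left as it was, and the job was handed in at about 9 s.

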